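# Make up two model-painting kits

### The arm

A 6-joint arm with a two-finger parallel gripper is mounted at the origin on the work surface. World frame = base frame: x ahead of the robot, y to its left, z up, the work surface at z = 0. Lengths are in mm, angles in rad, forces in N, time in s.
With the tool pointing down it reaches from about 250 to 775 mm from the base axis. Payload 8.9 kg.
Tool frame: the origin (TCP) lies between the finger pads; the fingertips stand 25 mm ahead of it and the grasp point (between the pads) lies 6 mm ahead of it; z points along the fingers, y is the line along which they close (so a half turn about z gives the same grasp; the last joint's range is limited). The gripper opens to 85 mm and grips with 20 to 120 N. Pads are 22 mm wide; open, the fingers measure 114 mm over their backs; the gripper's body (76 mm by 85 mm) begins 54 mm behind the grasp point. The pads swing forward as they close: fully open they stand 13 mm farther back than shut.
Start: joints at [-1.424, 0.291, -0.153, 1.127, 0, 1.431], TCP at [148.012, -503.702, 256.305] pointing down, gripper open.
Joint ranges: [-2.52, 2.52], [-0.91, 1.74], [-1.3, 1.37], [-1.96, 2.02], [-1.52, 1.47], [-3.14, 3.14]. Speed limits (rad/s): [2.22, 2.22, 2.79, 3.14, 3.14, 3.14].

### API

Orientations are given as a rotation vector (axis times angle).
In Python, from cell import sensors, viewer, job gives the robot as it stands. The module is installed in compiled form; this text tells all that it offers.
- The arm moves only by the tool carry_out, never from a script. Its argument "moves" is text: rows parted by semicolons, each of 6 numbers parted by spaces: the shift along the tool's x, y, z in m, then the turn, a rotation vector about the tool's x, y, z in rad. In form: x y z rx ry rz; .... A call has 1 to 8 rows; each row is the pose to reach, as a shift and turn from the pose commanded when the call began, along the tool's axes at that moment; what a row does not reach only later rows make up. A row lasts 1/12 s, in which the tool goes at most 41.7 mm and 7.16 degrees, less where a joint would pass 70% of its speed; a pose out of reach is approached as far as the arm can. A call with a gripper value outside its range is refused whole. "gripper" is the opening, from -1 (shut) to 1 (fully open), set as the call begins (left out, the last holds). The fingers move at their own pace and stop on an object; "force" is the grip in N (left out, the last holds). Time passes only in rows, so rows that repeat a pose let the fingers close. It gives the time, the measured TCP pose, the force, the opening and the grip force at its end, in the units of the state.
- sensors.observe(): the state, without advancing time (a new reading comes with each control period).
- viewer.camera(name): name is "side" or "top"; returns a dict with "frame" (384x512x3 uint8, blue, green, red), "fx", "fy", "cx", "cy" (pixels), "k1" (the pictures are not rectified: a ray, as slopes to the right and down, at radius r is drawn at 1 + k1 r^2 times it, then the intrinsics apply), "T" (4x4, takes a point from camera to world coordinates). Camera axes: x right, y up, looking along -z (the intrinsics and any distortion apply to the point x, -y, -z); pixel columns grow to the right and rows downward; lengths in mm; the calibration is good to about 2 mm. A picture is of the moment at which its call begins. There is no depth.
- job.hand_in(): hands the job in; it is judged then, once.
The state is a dict: "time_s": time; "qpos": joint angles; "joint_vel": joint speeds; "joint_torque": joint torques, N m; "tcp_pos": TCP position; "orientation": TCP orientation; "contact_force": force on the tool from outside, world axes, zero at the start; "ft_torque": the same for the moment, N m; "width": finger opening in mm; "grasp_force": force on a finger pad.
Only numpy, scipy, OpenCV 4.12 (cv2) and the standard library are available. Lean on these libraries where they do the work, as an engineer would, in place of code of your own. Each camera call takes 0.05 s, during which the arm holds its last target. There are 200 camera calls.

### The job

Make up the two painting kits: the red paint jar and the upper mixing cup of the nested pair go in the lime-green tray, the sand-yellow paint jar and the wooden sanding block in the black tray, one thing to a compartment, each set down gently and upright. Free the cup from the one below with a twist of at least 30 degrees while drawing it up, before it is out. Leave the olive jar, the grey jar and the glue bottle where they stand.

Things in the scene. Friction and masses are not known exactly. Their poses are not given: they have to be found in the camera images.
- jar_red: paint jar, red all over (lid too) with a narrow paper label band: upright cylinder 34 mm diameter, 44 mm tall, about 60 g; origin at the centre of its underside, z up. Goes in the lime-green tray.
- jar_sand: paint jar, sand-yellow all over (lid too) with a narrow paper label band: upright cylinder 34 mm diameter, 44 mm tall, about 60 g; origin at the centre of its underside, z up. Goes in the black tray.
- sanding_block: wooden sanding block with a dark grey sole, 52 mm (x) by 28 mm (y) by 34 mm tall, about 50 g; origin at the centre of its underside, x along its length, z up. Pinch it across the 28 mm width. Goes in the black tray.
- cup_stand: fixed dark steel disc (72 mm diameter, 4 mm thick) with the lower white mixing cup fixed on it, rim 46 mm above the table, 48 mm outside diameter. Origin at the centre of the disc's underside, z up. It stays here.
- cup: upper white mixing cup, 20 g, 42 mm tall: tapered foot (34 to 40 mm diameter, lowest 22 mm), then a straight collar 48 mm outside, 20 mm tall, blue mark at +x; origin at centre of underside. Nested at the start: foot inside the lower cup, collar free at 46 to 66 mm above the table: pinch only that. It turns freely and is out after 22 mm of lift. Goes in the lime-green tray.
- tray_green: kit tray, lime green, fixed: open box 82 mm (x) by 159 mm (y), 16 mm tall, floor top about 5 mm above the table, with one divider into two compartments of 72 x 72 mm whose centres lie at y = +38.5 and -38.5 mm (x = 0) in its frame; walls and divider 5 mm thick. Origin at the centre of its underside.
- tray_black: kit tray, black, fixed: open box 82 mm (x) by 159 mm (y), 16 mm tall, floor top about 5 mm above the table, with one divider into two compartments of 72 x 72 mm whose centres lie at y = +38.5 and -38.5 mm (x = 0) in its frame; walls and divider 5 mm thick. Origin at the centre of its underside.
- jar_olive: paint jar, dark olive green all over (lid too) with a narrow paper label band: upright cylinder 34 mm diameter, 44 mm tall, about 60 g; origin at the centre of its underside, z up. Bystander: leave it.
- jar_grey: paint jar, mid grey all over (lid too) with a narrow paper label band: upright cylinder 34 mm diameter, 44 mm tall, about 60 g; origin at the centre of its underside, z up. Bystander: leave it.
- glue_bottle: glue bottle, white with an orange pointed cap, 28 mm diameter, 62 mm tall, about 40 g; origin at the centre of its underside. Bystander: leave it.
Things that resemble listed ones, but are neither listed nor needed, are in the scene too. Of the things that look like the sanding_block, the middle-sized one is meant.

How it is judged:
By the outcome, as a careful person would: the job done as asked, in the order asked, and still so for the second after the job is handed in, with the robot touching nothing.
It also fails if it takes over 99 s, if anything falls off the work surface, if the arm or the gripper's body presses on something with over 40 N, if the wrist force passes 120 N, or if a joint passes its speed limit or range.

## Working session

There is one attempt and no reset: what is moved stays moved. The work goes in short steps, Python scripts to look and compute and a tool call to move; the robot and the scene stay as the last step left them, time stands still between calls to the robot, and variables do not carry over. Pictures are saved under pics/ and viewed, at most 14 in all, crops included, and the job is handed in when it is done.

Besides the shell and the picture viewer there is one more tool, called by a JSON object that holds its "fn" and its "kwargs", one argument or row to a line. carry_out: Moves the arm, as the interface text tells. Its arguments: {"type":"object","properties":{"moves":{"type":"string"},"gripper":{"type":"number"},"force":{"type":"number"}},"required":["moves"]}

```bash
mkdir -p pics; cat > h.py <<'E'
import numpy as np, cv2, pickle
from scipy.spatial.transform import Rotation as R
def ray(c,u,v):
    d=np.array([(u-c['cx'])/c['fx'],(v-c['cy'])/c['fy']])
    s=d.copy()
    for _ in range(30): s=d/(1+c['k1']*(s@s))
    T=np.array(c['T']); r=T[:3,:3]@np.array([s[0],-s[1],-1.0])
    return T[:3,3],r/np.linalg.norm(r)
def onz(c,u,v,z):
    o,r=ray(c,u,v); return o+r*(z-o[2])/r[2]
def proj(c,p):
    T=np.array(c['T']); q=T[:3,:3].T@(np.array(p)-T[:3,3]); s=np.array([q[0],-q[1]])/-q[2]
    s=s*(1+c['k1']*(s@s)); return s[0]*c['fx']+c['cx'],s[1]*c['fy']+c['cy']
def two(a,ua,b,ub):
    o,r=ray(a,*ua);p,s=ray(b,*ub)
    k=np.linalg.lstsq(np.array([r,-s]).T,p-o,rcond=None)[0]
    x,y=o+r*k[0],p+s*k[1]; return (x+y)/2,np.linalg.norm(x-y)
def load(n): return pickle.load(open(n+'.pkl','rb'))
def shoot(n,tag):
    from cell import viewer
    c=viewer.camera(n); pickle.dump(c,open(tag+'.pkl','wb')); cv2.imwrite(f'pics/{tag}.png',c['frame']); return c
E
python3 - <<'E'
from h import *
from cell import sensors
for n in('top','side'):
    c=shoot(n,n+'0'); print(n,c['fx'],c['cx'],c['cy'],c['k1'],np.round(c['T'],3).tolist())
    cv2.imwrite(f'pics/{n}0b.png',cv2.resize(c['frame'],(800,600),interpolation=cv2.INTER_CUBIC))
print(sensors.observe())
E
```

```text
top 406.30421268262376 256.150945142172 191.2718043819332 0.04129729117515747 [[0.004, 0.997, -0.078, 446.04], [-1.0, 0.002, -0.028, -13.678], [-0.028, 0.079, 0.997, 952.075], [0.0, 0.0, 0.0, 1.0]]
side 482.9872547751079 258.1096128397468 192.2073911853048 -0.03565639743396624 [[-0.984, 0.12, -0.134, 356.966], [-0.18, -0.633, 0.753, 852.813], [0.006, 0.765, 0.644, 788.056], [0.0, 0.0, 0.0, 1.0]]
{'time_s': 0.1, 'qpos': array([-1.42430523e+00,  2.91243203e-01, -1.54028675e-01,  1.12673104e+00,
       -1.20781780e-05,  1.43147373e+00]), 'joint_vel': array([-0.0005603 , -0.00111384,  0.00100879, -0.00032632, -0.00028273,
       -0.00020727]), 'joint_torque': array([ 2.01599723e-03, -5.37977493e+01,  3.31919146e+01,  9.27044079e-03,
       -1.96894057e-04, -6.51956100e-06]), 'tcp_pos': array([ 147.95224431, -503.33863418,  255.78800086]), 'orientation': array([-3.10837359e+00, -4.47256719e-01,  2.57555707e-05]), 'contact_force': array([ 0.16057297, -0.31609564, -0.54898478]), 'ft_torque': array([-0.02991309,  0.07119576,  0.00653227]), 'grasp_force': 0.0, 'width': 85.45993380449423}
```

View pics/top0b.png

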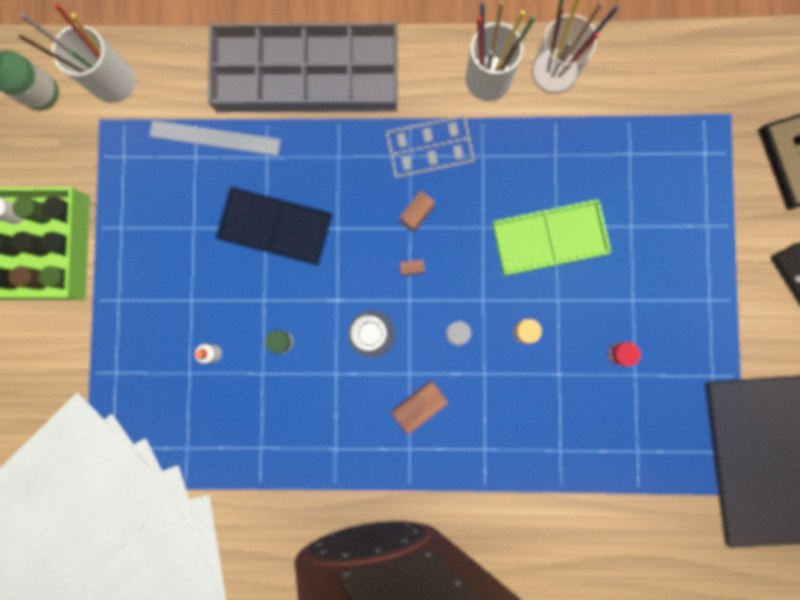

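View pics/side0b.png

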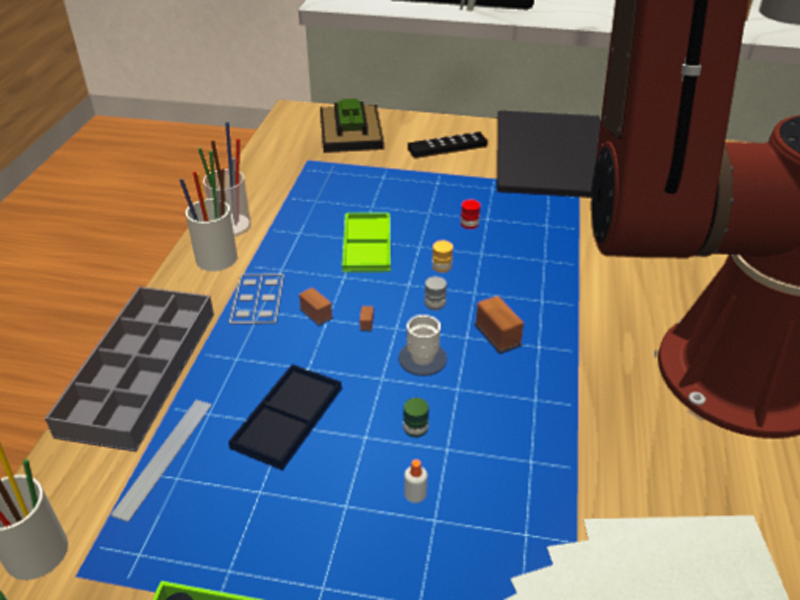

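The top view (800x600 coordinates) shows these things:
- Red jar (627,354), sand jar (528,331), grey jar (458,333), olive jar (279,342), glue bottle (207,353).
- Nested cups (370,333).
- Green tray on the mat (552,237). Its lookalike is the green rack at the left edge (40,243).
- Black tray (273,225). Its lookalike is the dark sheet (760,460).
- Block candidates: (417,210), (412,267) small, (420,407) large. I choose the middle-sized one at (417,210), which is at (315,305) in the side view.

Next I measure and check the choice in a crop.

```bash
cat > m.py <<'E'
from h import *
a=load('top0');b=load('side0')
k=1/1.5625
box={'top':{'red':(600,335,650,375),'sand':(508,312,550,350),'grey':(440,315,480,352),'cup':(335,300,405,365),'block':(385,180,450,245),'small':(390,250,435,285),'large':(380,370,460,445),'green':(480,190,620,285),'black':(205,175,345,275)},
'side':{'red':(450,190,490,235),'sand':(422,232,462,278),'grey':(415,270,455,312),'cup':(390,305,455,385),'block':(290,280,340,330),'small':(350,298,382,335),'large':(465,285,535,360),'green':(335,205,400,278),'black':(220,355,350,475)}}
hue={'red':lambda h,s,v:((h<6)|(h>174))&(s>150),'sand':lambda h,s,v:(h<32)&(h>12)&(s>90),'grey':lambda h,s,v:(s<70)&(v>60),'cup':lambda h,s,v:(s<70)&(v>120),
'green':lambda h,s,v:(h>30)&(h<55)&(s>100),'black':lambda h,s,v:v<75}
br=lambda h,s,v:((h<18)|(h>172))&(s>70)
def mask(c,n,cam):
    x0,y0,x1,y1=[int(t*k) for t in box[cam][n]]
    H=cv2.cvtColor(c['frame'],cv2.COLOR_BGR2HSV).astype(int)
    m=hue.get(n,br)(H[...,0],H[...,1],H[...,2]).astype(np.uint8)
    o=np.zeros_like(m);o[y0:y1,x0:x1]=m[y0:y1,x0:x1]
    n_,L,S,_=cv2.connectedComponentsWithStats(o); return (L==1+np.argmax(S[1:,4])).astype(np.uint8)
def cont(m): return max(cv2.findContours(m,cv2.RETR_EXTERNAL,cv2.CHAIN_APPROX_NONE)[0],key=len)
E
python3 - <<'E'
from m import *
tiles=[]
for n in ['red','sand','grey','cup','block','small','large','green','black']:
    for cam,c in(('top',a),('side',b)):
        m=mask(c,n,cam);ct=cont(m);r=cv2.minAreaRect(ct)
        print(n,cam,'bb',cv2.boundingRect(ct),'area',m.sum(),'rect',[np.round(t,1) for t in r])
        if n in('green','black','block') : print('  corners',np.round(cv2.boxPoints(r),1).tolist(), 'approx',cv2.approxPolyDP(ct,3,True)[:,0].tolist())
        x0,y0,x1,y1=[int(t*k) for t in box[cam][n]]
        im=c['frame'].copy()[y0:y1,x0:x1]; f=min(195/im.shape[0],130/im.shape[1]); im=cv2.resize(im,None,fx=f,fy=f,interpolation=cv2.INTER_NEAREST)
        t=np.zeros((198,133,3),np.uint8);t[:im.shape[0],:im.shape[1]]=im;tiles.append(t)
rows=[np.hstack(tiles[i:i+6]) for i in(0,6,12)]
cv2.imwrite('pics/crops.png',np.vstack(rows))
E
```

```text
red top bb (394, 220, 15, 13) area 157 rect [array([401., 226.]), array([12., 14.]), np.float64(90.0)]
red side bb (296, 128, 11, 13) area 124 rect [array([301., 134.]), array([12., 10.]), np.float64(90.0)]
sand top bb (330, 205, 16, 14) area 169 rect [array([337.5, 211.5]), array([13., 15.]), np.float64(90.0)]
sand side bb (277, 154, 13, 16) area 167 rect [array([283. , 161.5]), array([15., 12.]), np.float64(90.0)]
grey top bb (286, 206, 15, 15) area 181 rect [array([293., 213.]), array([14., 14.]), np.float64(90.0)]
grey side bb (272, 177, 14, 21) area 242 rect [array([278.5, 187. ]), array([20., 13.]), np.float64(90.0)]
cup top bb (223, 200, 28, 28) area 576 rect [array([236.5, 213.5]), array([27., 27.]), np.float64(90.0)]
cup side bb (260, 201, 22, 32) area 509 rect [array([270.5, 216.5]), array([21., 31.]), np.float64(0.0)]
block top bb (257, 124, 20, 22) area 236 rect [array([266.6, 134.6]), array([11.1, 21.4]), np.float64(38.7)]
  corners [[255.60000610351562, 139.5], [269.0, 122.80000305175781], [277.6000061035156, 129.6999969482422], [264.29998779296875, 146.39999389648438]]
[... 1280 characters left out ...]
 137], [220, 173], [248, 172], [248, 137]]
black top bb (140, 121, 71, 47) area 2098 rect [array([174.9, 144.1]), array([65.3, 32.3]), np.float64(14.6)]
  corners [[139.3000030517578, 151.5], [147.39999389648438, 120.19999694824219], [210.60000610351562, 136.6999969482422], [202.5, 168.0]] approx [[148, 122], [140, 151], [202, 167], [210, 137]]
black side bb (147, 234, 71, 67) area 2422 rect [array([182. , 265.5]), array([37.9, 74.8]), np.float64(36.0)]
  corners [[144.6999969482422, 284.6000061035156], [188.60000610351562, 224.10000610351562], [219.3000030517578, 246.39999389648438], [175.3000030517578, 306.79998779296875]] approx [[216, 244], [187, 234], [147, 286], [180, 300], [217, 249]]
```

View pics/crops.png

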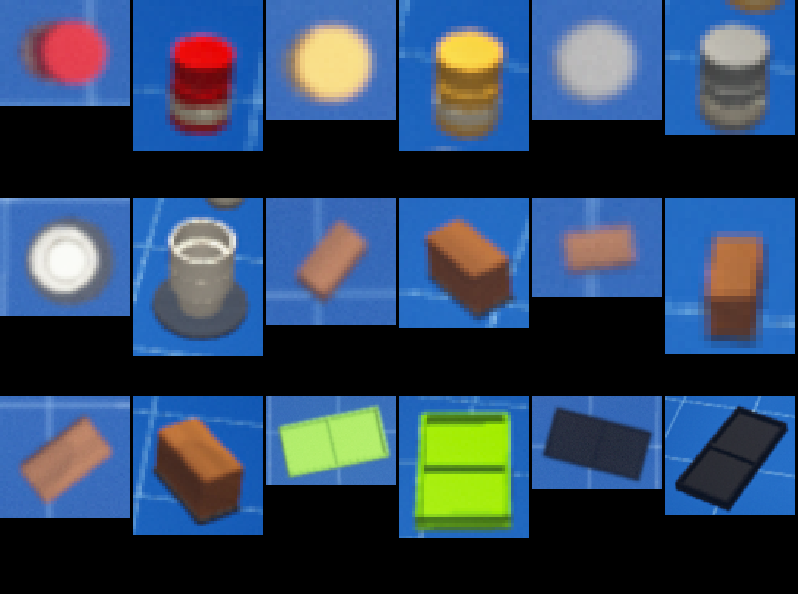

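Crops confirm the choices: the chosen block (third and fourth tile of row 2) sits in size between the small one (tiles 5 and 6) and the large one (row 3, tiles 1 and 2). Now I triangulate the lid and top faces.

```bash
cat > t.py <<'E'
from m import *
def topmask(c,n,cam):
    m=mask(c,n,cam); v=c['frame'].max(2); t,_=cv2.threshold(v[m>0],0,255,cv2.THRESH_OTSU)
    lo,hi=v[m>0][v[m>0]<=t].mean(),v[m>0][v[m>0]>t].mean()
    if hi-lo<25: return m
    o=((v>t)&(m>0)).astype(np.uint8);_,L,S,_=cv2.connectedComponentsWithStats(o);return (L==1+np.argmax(S[1:,4])).astype(np.uint8)
def ctr(m):
    M=cv2.moments(cont(m));return M['m10']/M['m00'],M['m01']/M['m00']
if __name__=='__main__':
    for n in ['red','sand','grey','cup','block','small','large']:
        ma,mb=topmask(a,n,'top'),topmask(b,n,'side');ua,ub=ctr(ma),ctr(mb)
        if n=='cup': ub=ctr(cv2.morphologyEx(mb,cv2.MORPH_CLOSE,np.ones((9,9))))
        p,e=two(a,ua,b,ub);print(n,ma.sum(),mb.sum(),np.round(ua,1),np.round(ub,1),'P',np.round(p,1),'gap',round(e,1),cv2.boundingRect(cont(mb)))
        z={'cup':66,'block':34,'small':20,'large':50}.get(n,44)
        print('   atz top',np.round(onz(a,*ua,z),1),'side',np.round(onz(b,*ub,z),1))
        if n in('block','large','small'):
            q=cv2.boxPoints(cv2.minAreaRect(cont(ma)));W=np.array([onz(a,*u,z)[:2] for u in q]);d=np.diff(np.vstack([W,W[:1]]),axis=0);L=np.linalg.norm(d,axis=1);i=L.argmax();print('   size',np.round(L,1),'yaw',np.round(np.degrees(np.arctan2(d[i,1],d[i,0])),1))
    for n in('green','black'):
        ca=mask(a,n,'top');q=cv2.boxPoints(cv2.minAreaRect(cont(ca)));W=np.array([onz(a,*u,14)[:2] for u in q]);d=np.diff(np.vstack([W,W[:1]]),axis=0);L=np.linalg.norm(d,axis=1);i=L.argmax()
        l=d[i]/L[i];c0=W.mean(0);print(n,'ctr',np.round(c0,1),'sizes',np.round(L,1),'long yaw',np.round(np.degrees(np.arctan2(l[1],l[0])),1),'comps',np.round(c0+l*38.5,1),np.round(c0-l*38.5,1),'side ctr',np.round(onz(b,*ctr(mask(b,n,'side')),12),1), 'two',np.round(two(a,ctr(ca),b,ctr(mask(b,n,'side')))[0],1))
E
python3 t.py
```

```text
red 139 53 [401.5 226.1] [301.1 130.8] P [ 441.1 -307.8   42.4] gap 0.4 (296, 128, 11, 6)
   atz top [ 441.4 -307.3   44. ] side [ 440.7 -305.3   44. ]
sand 156 75 [338.1 211.5] [283.  157.5] P [ 472.9 -170.1   43.1] gap 0.1 (277, 154, 13, 8)
   atz top [ 472.8 -170.    44. ] side [ 472.9 -168.8   44. ]
grey 181 85 [293.1 212.9] [278.5 180.8] P [469.8 -70.6  43.6] gap 0.8 (272, 177, 14, 8)
   atz top [469.4 -70.6  44. ] side [470.1 -70.   44. ]
cup 383 128 [235.5 212.7] [270.7 208.5] P [469.2  56.4  64.2] gap 0.6 (260, 201, 22, 15)
   atz top [468.8  56.2  66. ] side [469.2  58.3  66. ]
block 183 136 [267.  134.1] [201.2 190.8] P [651.  -12.   30.9] gap 1.4 (192, 185, 19, 13)
   atz top [649.6 -12.1  34. ] side [650.5  -8.5  34. ]
   size [46.5 21.7 46.5 21.6] yaw -36.5
small 87 64 [263.3 170.7] [234.3 200. ] P [567.   -3.6  22.3] gap 0.6 (231, 196, 8, 9)
   atz top [567.   -3.6  20. ] side [568.   -6.2  20. ]
   size [29.7 15.8 29.7 15.8] yaw -81.8
large 527 307 [268.1 260.4] [319.7 200. ] P [364.3 -15.1  45.3] gap 0.5 (306, 190, 28, 21)
   atz top [365.  -15.1  50. ] side [364.   -9.7  50. ]
   size [69.1 36.4 68.9 36.3] yaw -52.5
green ctr [ 612.5 -209.7] sizes [158.2  79.9 157.2  80.3] long yaw -78.3 comps [ 620.2 -247.4] [ 604.7 -172. ] side ctr [ 611.2 -199.5   12. ] two [ 614.3 -212.4    2.5]
black ctr [630.7 203.9] sizes [ 76.5 154.8  76.1 154. ] long yaw -104.7 comps [620.9 166.7] [640.5 241.2] side ctr [631.5 214.5  12. ] two [633.9 206.6   2.4]
```

```bash
cat > p.py <<'E'
import sys
from h import *
from cell import sensors
# goal: x y z yaw(deg of finger line) -> shift and turn in tool axes
x,y,z,w=map(float,sys.argv[1:5]); s=sensors.observe(); A=R.from_rotvec(s['orientation'])
yy=A.as_matrix()[:,1]; cur=np.degrees(np.arctan2(yy[1],yy[0]))
d=(w-cur+90)%180-90; w=cur+d; c,n=np.cos(np.radians(w)),np.sin(np.radians(w))
Y=np.array([c,n,0]);Z=np.array([0,0,-1.]);B=R.from_matrix(np.array([np.cross(Y,Z),Y,Z]).T)
sh=A.inv().apply(np.array([x,y,z])-s['tcp_pos'])/1000
print('t',round(s['time_s'],2),'pos',np.round(s['tcp_pos'],1),'line',round(cur,1),'q1,6',np.round(s['qpos'][[0,5]],2),'w',round(s['width'],1),'F',np.round(s['contact_force'],1),'g',round(s['grasp_force'],1))
print('shift',np.round(sh,4),'turn',np.round((A.inv()*B).as_rotvec(),4),'rows',round(np.linalg.norm(sh)/.0417,1),round(abs(d)/7.16,1))
E
python3 p.py 441 -307 150 11.7
```

```text
t 0.1 pos [ 148.  -503.3  255.8] line -73.6 q1,6 [-1.42  1.43] w 85.5 F [ 0.2 -0.3 -0.5] g 0.0
shift [ 0.3365 -0.1056  0.106 ] turn [-9.0000e-04 -1.0000e-03 -1.4892e+00] rows 8.8 11.9
```

{"fn": "carry_out", "kwargs": {
  "moves": "0.3365 -0.1056 0.106 0 0 -1.489;0.3365 -0.1056 0.106 0 0 -1.489;0.3365 -0.1056 0.106 0 0 -1.489;0.3365 -0.1056 0.106 0 0 -1.489;0.3365 -0.1056 0.106 0 0 -1.489;0.3365 -0.1056 0.106 0 0 -1.489;0.3365 -0.1056 0.106 0 0 -1.489;0.3365 -0.1056 0.106 0 0 -1.489",
  "gripper": 1,
  "force": 25
}}

```text
time_s: 0.77
tcp_pos: [414.6, -324.6, 159.7]
orientation: [-2.509, -1.891, 0.0]
contact_force: [-0.4, -0.3, -0.5]
width: 85.6
grasp_force: 0.0
```

```bash
python3 p.py 441 -307 110 11.7
```

```text
t 0.77 pos [ 414.6 -324.6  159.7] line -16.0 q1,6 [-0.8   1.05] w 85.6 F [-0.4 -0.3 -0.5] g 0.0
shift [0.0242 0.0206 0.0497] turn [-1.000e-04 -1.000e-04 -4.831e-01] rows 1.4 3.9
```

{"fn": "carry_out", "kwargs": {
  "moves": "0.02 0.0206 0.01 0 0 -0.48;0.02 0.0206 0.01 0 0 -0.48;0.02 0.0206 0.01 0 0 -0.48;0.02 0.0206 0.01 0 0 -0.48;0.02 0.0206 0.01 0 0 -0.48;0.02 0.0206 0.01 0 0 -0.48;0.02 0.0206 0.01 0 0 -0.48;0.02 0.0206 0.01 0 0 -0.48"
}}

```text
time_s: 1.43
tcp_pos: [438.5, -312.8, 150.3]
orientation: [-1.998, -2.424, -0.0]
contact_force: [-0.8, -0.4, -0.7]
width: 85.4
grasp_force: 0.0
```

```bash
python3 p.py 441 -307 42 11.7
```

```text
t 1.43 pos [ 438.5 -312.8  150.3] line 11.0 q1,6 [-0.76  0.62] w 85.4 F [-0.8 -0.4 -0.7] g 0.0
shift [0.0052 0.0036 0.1083] turn [-0.0001 -0.0001 -0.012 ] rows 2.6 0.1
```

{"fn": "carry_out", "kwargs": {
  "moves": "0.0052 0.0036 0 0 0 -0.012;0.0052 0.0036 0.03 0 0 -0.012;0.0052 0.0036 0.055 0 0 -0.012;0.0052 0.0036 0.08 0 0 -0.012;0.0052 0.0036 0.095 0 0 -0.012;0.0052 0.0036 0.108 0 0 -0.012;0.0052 0.0036 0.108 0 0 -0.012;0.0052 0.0036 0.108 0 0 -0.012"
}}

```text
time_s: 2.1
tcp_pos: [441.0, -306.4, 42.2]
orientation: [-1.98, -2.438, -0.0]
contact_force: [-0.2, -0.1, -0.5]
width: 85.4
grasp_force: 0.0
```

```bash
python3 p.py 441 -307 42 11.7; python3 - <<'E'
from h import *
c=shoot('side','s1'); cv2.imwrite('pics/s1c.png',cv2.resize(c['frame'][60:190,220:380],None,fx=3,fy=3,interpolation=cv2.INTER_CUBIC))
E
```

```text
t 2.1 pos [ 441.  -306.4   42.2] line 11.8 q1,6 [-0.74  0.62] w 85.4 F [-0.2 -0.1 -0.5] g 0.0
shift [-0.0006 -0.0001  0.0002] turn [-0.0007 -0.0011  0.0025] rows 0.0 0.0
```

View pics/s1c.png

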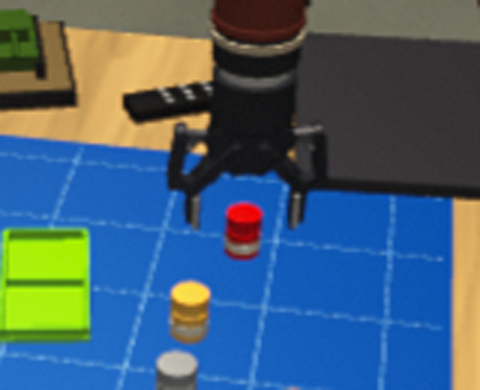

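The crop shows the jar at (243,230), centred between the fingers at (193,210) and (297,210). I close on it.

{"fn": "carry_out", "kwargs": {
  "moves": "0 0 0 0 0 0;0 0 0 0 0 0;0 0 0 0 0 0;0 0 0 0 0 0;0 0 0 0 0 0;0 0 0 0 0 0;0 0 0 0 0 0;0 0 0 0 0 0",
  "gripper": -1,
  "force": 25
}}

```text
time_s: 2.82
tcp_pos: [441.5, -307.1, 43.0]
orientation: [1.98, 2.438, 0.0]
contact_force: [0.6, 0.2, 5.2]
width: 33.3
grasp_force: 24.4
```

{"fn": "carry_out", "kwargs": {
  "moves": "0 0 0 0 0 0;0 0 -0.005 0 0 0;0 0 -0.02 0 0 0;0 0 -0.04 0 0 0;0 0 -0.06 0 0 0;0 0 -0.08 0 0 0;0 0 -0.08 0 0 0;0 0 -0.08 0 0 0"
}}

```text
time_s: 3.48
tcp_pos: [441.8, -307.5, 123.5]
orientation: [1.979, 2.437, -0.0]
contact_force: [-0.8, 0.3, -0.8]
width: 33.0
grasp_force: 25.0
```

```bash
python3 p.py 620.2 -247.4 122 11.7
```

```text
t 3.48 pos [ 441.8 -307.5  123.5] line 11.9 q1,6 [-0.74  0.62] w 33.0 F [-0.8  0.3 -0.8] g 25.0
shift [0.0221 0.187  0.0017] turn [0.0014 0.002  0.0028] rows 4.5 0.0
```

{"fn": "carry_out", "kwargs": {
  "moves": "0.0035 0.03 0 0 0 0;0.008 0.065 0 0 0 0;0.0125 0.105 0 0 0 0;0.017 0.14 0 0 0 0;0.021 0.17 0 0 0 0;0.022 0.187 0 0 0 0;0.022 0.187 0 0 0 0;0.022 0.187 0 0 0 0"
}}

```text
time_s: 4.15
tcp_pos: [619.4, -246.1, 120.7]
orientation: [-1.977, -2.439, 0.001]
contact_force: [0.1, 0.2, -1.2]
width: 33.1
grasp_force: 25.2
```

```bash
python3 p.py 620.2 -247.4 49 11.7
```

```text
t 4.15 pos [ 619.4 -246.1  120.7] line 11.9 q1,6 [-0.49  0.87] w 33.1 F [ 0.1  0.2 -1.2] g 25.2
shift [-0.0015  0.0006  0.0717] turn [-0.0019 -0.0013  0.0041] rows 1.7 0.0
```

{"fn": "carry_out", "kwargs": {
  "moves": "-0.001 0 0.02 0 0 0;-0.001 0 0.035 0 0 0;-0.001 0 0.05 0 0 0;-0.001 0 0.06 0 0 0;-0.001 0 0.066 0 0 0;-0.001 0 0.069 0 0 0;-0.001 0 0.071 0 0 0;-0.001 0 0.071 0 0 0"
}}

```text
time_s: 4.82
tcp_pos: [619.9, -248.2, 51.6]
orientation: [1.98, 2.439, 0.0]
contact_force: [1.0, 0.4, -0.7]
width: 33.2
grasp_force: 25.2
```

{"fn": "carry_out", "kwargs": {
  "moves": "0 0 0 0 0 0;0 0 0.001 0 0 0;0 0 0.001 0 0 0"
}}

```text
time_s: 5.07
tcp_pos: [620.1, -248.1, 50.8]
orientation: [1.98, 2.439, 0.0]
contact_force: [0.2, -0.1, -0.2]
width: 33.5
grasp_force: 25.2
```

{"fn": "carry_out", "kwargs": {
  "moves": "0 0 0.001 0 0 0;0 0 0.001 0 0 0;0 0 0.002 0 0 0;0 0 0.002 0 0 0"
}}

```text
time_s: 5.4
tcp_pos: [619.8, -247.9, 48.2]
orientation: [-1.98, -2.439, 0.0]
contact_force: [0.2, -0.0, -1.0]
width: 33.1
grasp_force: 25.2
```

{"fn": "carry_out", "kwargs": {
  "moves": "0 0 0.001 0 0 0;0 0 0.001 0 0 0;0 0 0.001 0 0 0"
}}

```text
time_s: 5.65
tcp_pos: [619.9, -247.9, 48.0]
orientation: [1.98, 2.439, -0.0]
contact_force: [-2.5, 1.0, 6.0]
width: 33.1
grasp_force: 25.7
```

{"fn": "carry_out", "kwargs": {
  "moves": "0 0 0 0 0 0;0 0 0 0 0 0;0 0 0 0 0 0;0 0 0 0 0 0;0 0 -0.02 0 0 0;0 0 -0.05 0 0 0;0 0 -0.09 0 0 0;0 0 -0.09 0 0 0",
  "gripper": 1
}}

```text
time_s: 6.32
tcp_pos: [623.3, -249.7, 144.8]
orientation: [1.974, 2.431, 0.003]
contact_force: [1.7, -0.8, 0.1]
width: 85.4
grasp_force: 0.0
```

```bash
python3 p.py 469 56.5 140 11.7
```

```text
t 6.32 pos [ 623.3 -249.7  144.8] line 11.9 q1,6 [-0.49  0.87] w 85.4 F [ 1.7 -0.8  0.1] g 0.0
shift [ 0.3314 -0.0881  0.002 ] turn [0.0079 0.0065 0.0029] rows 8.2 0.0
```

{"fn": "carry_out", "kwargs": {
  "moves": "0.035 -0.0095 0 0 0 0;0.075 -0.02 0 0 0 0;0.115 -0.03 0 0 0 0;0.155 -0.041 0 0 0 0;0.195 -0.052 0 0 0 0;0.23 -0.061 0 0 0 0;0.265 -0.07 0 0 0 0;0.295 -0.078 0 0 0 0"
}}

```text
time_s: 6.98
tcp_pos: [481.7, 26.5, 137.5]
orientation: [1.979, 2.439, 0.001]
contact_force: [-0.6, 0.6, -0.1]
width: 85.0
grasp_force: 0.0
```

{"fn": "carry_out", "kwargs": {
  "moves": "0.02 -0.006 0 0 0 0;0.034 -0.009 0 0 0 0;0.034 -0.009 0 0 0 0;0.034 -0.009 0 0 0 0;0.034 -0.009 0 0 0 0"
}}

```text
time_s: 7.4
tcp_pos: [467.8, 55.7, 137.5]
orientation: [1.98, 2.438, 0.0]
contact_force: [0.1, -0.2, 0.2]
width: 85.5
grasp_force: 0.0
```

```bash
python3 - <<'E'
from h import *
c=shoot('side','s2'); cv2.imwrite('pics/s2c.png',cv2.resize(c['frame'][60:260,180:360],None,fx=3,fy=3,interpolation=cv2.INTER_CUBIC))
E
python3 p.py 469 56.5 73 11.7
```

```text
t 7.45 pos [467.9  55.4 137.4] line 11.8 q1,6 [-0.04  1.33] w 85.3 F [ 0.6 -0.2 -0.6] g 0.0
shift [0.0008 0.0013 0.0644] turn [0.0006 0.0004 0.0021] rows 1.5 0.0
```

View pics/s2c.png

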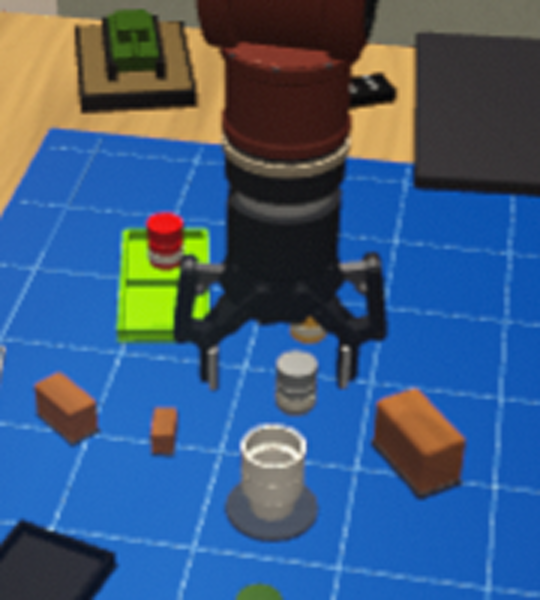

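The crop shows the red jar upright in the far green compartment (165,240). The open fingertips at (213,388) and (348,388) stand over the cup (273,460). I'll work out the tip height from this.

```bash
python3 - <<'E'
from h import *
c=load('s2')
for z in (110,115,120,125,130):
    m=np.array([467.9,55.4,z]); l=np.array([np.cos(.206),np.sin(.206),0])*47
    print(z,[np.round((np.array(proj(c,m+k*l))-[180,60])*3) for k in(-1,1)])
E
```

```text
110 [array([340., 397.]), array([211., 399.])]
115 [array([341., 392.]), array([211., 393.])]
120 [array([341., 387.]), array([211., 388.])]
125 [array([342., 381.]), array([211., 383.])]
130 [array([342., 376.]), array([211., 377.])]
```

{"fn": "carry_out", "kwargs": {
  "moves": "0.001 0.001 0.02 0 0 0;0.001 0.001 0.035 0 0 0;0.001 0.001 0.05 0 0 0;0.001 0.001 0.06 0 0 0;0.001 0.001 0.065 0 0 0;0.001 0.001 0.065 0 0 0;0.001 0.001 0.065 0 0 0"
}}

```text
time_s: 8.03
tcp_pos: [468.2, 56.8, 72.5]
orientation: [-1.981, -2.438, 0.0]
contact_force: [0.1, -0.1, 1.0]
width: 85.4
grasp_force: 0.0
```

{"fn": "carry_out", "kwargs": {
  "moves": "0 0 0 0 0 0;0 0 0 0 0 0;0 0 0 0 0 0;0 0 0 0 0 0;0 0 0 0 0 0;0 0 0 0 0 0",
  "gripper": -1,
  "force": 20
}}

```text
time_s: 8.53
tcp_pos: [468.6, 57.4, 73.1]
orientation: [1.979, 2.438, 0.002]
contact_force: [-1.1, 0.6, 6.2]
width: 46.6
grasp_force: 20.0
```

```bash
python3 p.py 469 56.5 72 11.7; python3 - <<'E'
from h import *
c=shoot('side','s3'); cv2.imwrite('pics/s3c.png',cv2.resize(c['frame'][140:250,210:330],None,fx=5,fy=5,interpolation=cv2.INTER_CUBIC))
E
```

```text
t 8.53 pos [468.6  57.4  73.1] line 11.9 q1,6 [-0.03  1.33] w 46.6 F [-1.1  0.6  6.2] g 20.0
shift [-0.0009  0.0002  0.0011] turn [0.0016 0.0004 0.0029] rows 0.0 0.0
```

View pics/s3c.png

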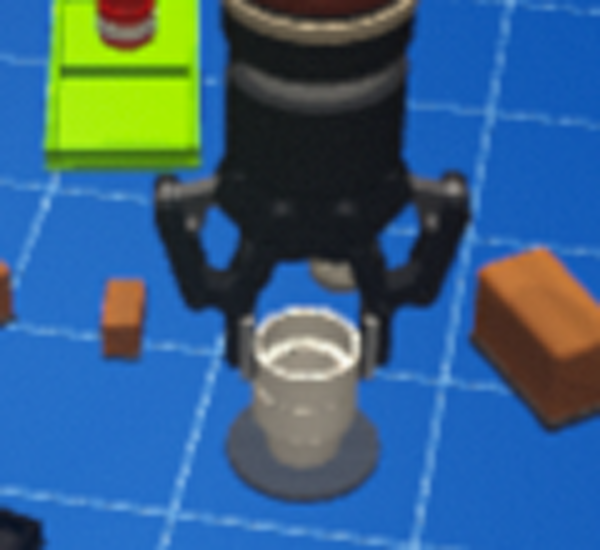

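The crop shows the pads on the collar (tips at row 375), above the seam between the cups at about row 410. Next is the combined twist and lift.

{"fn": "carry_out", "kwargs": {
  "moves": "0 0 -0.001 0 0 -0.115;0 0 -0.0025 0 0 -0.23;0 0 -0.004 0 0 -0.345;0 0 -0.0055 0 0 -0.46;0 0 -0.007 0 0 -0.575;0 0 -0.0085 0 0 -0.69;0 0 -0.01 0 0 -0.8;0 0 -0.012 0 0 -0.9"
}}

```text
time_s: 9.25
tcp_pos: [467.9, 57.4, 84.6]
orientation: [0.713, 3.059, -0.0]
contact_force: [-0.3, -0.2, -0.0]
width: 46.5
grasp_force: 20.6
```

{"fn": "carry_out", "kwargs": {
  "moves": "0 0 0 0 0 0;0 0 0 0 0 0;0 0 0 0 0 0"
}}

```text
time_s: 9.5
tcp_pos: [467.9, 57.4, 84.4]
orientation: [0.727, 3.056, 0.0]
contact_force: [0.5, 0.1, 0.5]
width: 46.8
grasp_force: 20.6
```

```bash
python3 p.py 468.6 57.4 160 62
```

```text
t 9.5 pos [467.9  57.4  84.4] line 63.2 q1,6 [-0.03  0.43] w 46.8 F [0.5 0.1 0.5] g 20.6
shift [-0.0006  0.0003 -0.0756] turn [0.0001 0.0001 0.0217] rows 1.8 0.2
```

{"fn": "carry_out", "kwargs": {
  "moves": "0 0 -0.004 0 0 0;0 0 -0.01 0 0 0;0 0 -0.018 0 0 0;0 0 -0.03 0 0 0;0 0 -0.05 0 0 0;0 0 -0.07 0 0 0;0 0 -0.08 0 0 0;0 0 -0.08 0 0 0"
}}

```text
time_s: 10.17
tcp_pos: [469.5, 57.3, 167.2]
orientation: [0.722, 3.053, 0.001]
contact_force: [0.7, -0.7, -0.8]
width: 46.9
grasp_force: 20.7
```

```bash
python3 p.py 604.7 -172 165 11.7; python3 - <<'E'
from h import *
c=shoot('side','s4'); cv2.imwrite('pics/s4c.png',cv2.resize(c['frame'][90:250,190:350],None,fx=3.5,fy=3.5,interpolation=cv2.INTER_CUBIC))
E
```

```text
t 10.17 pos [469.5  57.3 167.2] line 63.4 q1,6 [-0.03  0.43] w 46.9 F [ 0.7 -0.7 -0.8] g 20.7
shift [-0.2235 -0.1445  0.0029] turn [0.0037 0.003  0.9022] rows 6.4 7.2
```

View pics/s4c.png

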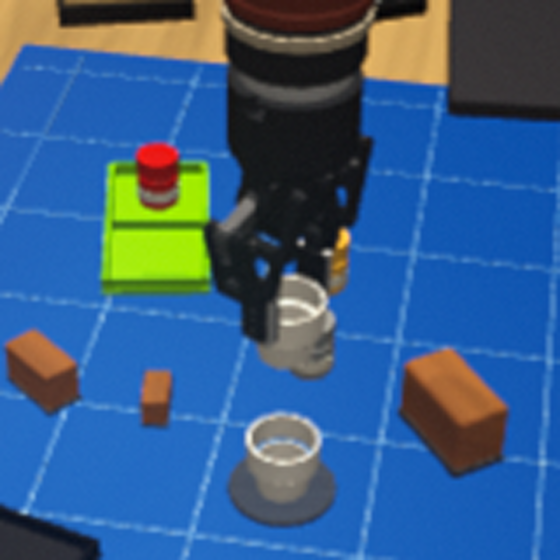

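The crop shows the upper cup held free at (295,320), with the lower cup alone on its stand at (283,460). I carry it to the near green compartment.

{"fn": "carry_out", "kwargs": {
  "moves": "-0.02 -0.013 0 0 0 0.1;-0.055 -0.035 0 0 0 0.22;-0.09 -0.058 0 0 0 0.34;-0.125 -0.08 0 0 0 0.46;-0.16 -0.103 0 0 0 0.58;-0.19 -0.123 0 0 0 0.7;-0.213 -0.138 0 0 0 0.8;-0.2235 -0.1445 0.001 0 0 0.9"
}}

```text
time_s: 10.88
tcp_pos: [604.2, -175.4, 162.1]
orientation: [1.99, 2.431, -0.001]
contact_force: [-0.7, 0.3, 0.3]
width: 46.5
grasp_force: 20.7
```

{"fn": "carry_out", "kwargs": {
  "moves": "0 0 0 0 0 0;0 0 0 0 0 0;0 0 0 0 0 0"
}}

```text
time_s: 11.13
tcp_pos: [602.3, -170.9, 162.6]
orientation: [-1.975, -2.44, 0.001]
contact_force: [0.4, 0.8, -0.0]
width: 47.0
grasp_force: 20.7
```

```bash
python3 p.py 604.7 -172 57 11.7
```

```text
t 11.13 pos [ 602.3 -170.9  162.6] line 12.0 q1,6 [-0.39  0.97] w 47.0 F [ 0.4  0.8 -0. ] g 20.7
shift [-0.0017  0.0023  0.1056] turn [-0.0015 -0.0012  0.0056] rows 2.5 0.0
```

{"fn": "carry_out", "kwargs": {
  "moves": "-0.001 0.002 0.02 0 0 0;-0.001 0.002 0.045 0 0 0;-0.001 0.002 0.07 0 0 0;-0.001 0.002 0.085 0 0 0;-0.001 0.002 0.097 0 0 0;-0.001 0.002 0.103 0 0 0;-0.001 0.002 0.105 0 0 0;-0.001 0.002 0.105 0 0 0"
}}

```text
time_s: 11.8
tcp_pos: [605.4, -172.1, 58.7]
orientation: [1.979, 2.44, 0.0]
contact_force: [-0.4, -1.1, 0.1]
width: 46.6
grasp_force: 20.7
```

{"fn": "carry_out", "kwargs": {
  "moves": "0 0 0.001 0 0 0;0 0 0.001 0 0 0;0 0 0.001 0 0 0"
}}

```text
time_s: 12.05
tcp_pos: [605.8, -172.6, 58.1]
orientation: [1.979, 2.438, 0.001]
contact_force: [-0.5, -0.2, -1.2]
width: 46.6
grasp_force: 20.7
```

{"fn": "carry_out", "kwargs": {
  "moves": "0 0 0.001 0 0 0;0 0 0.001 0 0 0;0 0 0.001 0 0 0"
}}

```text
time_s: 12.3
tcp_pos: [605.3, -172.5, 56.5]
orientation: [1.98, 2.439, 0.0]
contact_force: [1.2, 0.1, 0.5]
width: 46.2
grasp_force: 20.7
```

{"fn": "carry_out", "kwargs": {
  "moves": "0 0 0.001 0 0 0;0 0 0.0015 0 0 0;0 0 0.0015 0 0 0;0 0 0.0015 0 0 0"
}}

```text
time_s: 12.63
tcp_pos: [605.3, -172.4, 54.8]
orientation: [-1.98, -2.439, 0.0]
contact_force: [-0.2, -0.8, -0.4]
width: 46.5
grasp_force: 20.7
```

{"fn": "carry_out", "kwargs": {
  "moves": "0 0 0.001 0 0 0;0 0 0.001 0 0 0;0 0 0.001 0 0 0"
}}

```text
time_s: 12.88
tcp_pos: [605.4, -172.5, 54.2]
orientation: [1.98, 2.439, 0.0]
contact_force: [-1.6, 0.1, 3.7]
width: 47.0
grasp_force: 21.0
```

Contact at the expected height, so I release.

{"fn": "carry_out", "kwargs": {
  "moves": "0 0 0 0 0 0;0 0 0 0 0 0;0 0 0 0 0 0;0 0 0 0 0 0;0 0 -0.015 0 0 0;0 0 -0.045 0 0 0;0 0 -0.08 0 0 0;0 0 -0.08 0 0 0",
  "gripper": 1
}}

```text
time_s: 13.55
tcp_pos: [608.5, -173.7, 140.2]
orientation: [1.975, 2.433, 0.004]
contact_force: [1.4, -0.7, 1.5]
width: 85.5
grasp_force: 0.0
```

```bash
python3 p.py 473 -169.5 130 -14.7
```

```text
t 13.55 pos [ 608.5 -173.7  140.2] line 11.9 q1,6 [-0.39  0.97] w 85.5 F [ 1.4 -0.7  1.5] g 0.0
shift [ 0.032  -0.1318  0.009 ] turn [0.0083 0.0032 0.4637] rows 3.3 3.7
```

{"fn": "carry_out", "kwargs": {
  "moves": "0.008 -0.033 0 0 0 0.115;0.016 -0.066 0 0 0 0.23;0.025 -0.1 0 0 0 0.345;0.031 -0.125 0.005 0 0 0.46;0.032 -0.1318 0.009 0 0 0.464;0.032 -0.1318 0.009 0 0 0.464;0.032 -0.1318 0.009 0 0 0.464"
}}

```text
time_s: 14.13
tcp_pos: [470.6, -168.6, 125.1]
orientation: [2.485, 1.92, 0.001]
contact_force: [0.4, 0.1, 0.5]
width: 85.4
grasp_force: 0.0
```

```bash
python3 p.py 473 -169.5 42.5 -14.7
```

```text
t 14.13 pos [ 470.6 -168.6  125.1] line -14.6 q1,6 [-0.49  1.34] w 85.4 F [0.4 0.1 0.5] g 0.0
shift [-0.0002  0.0024  0.0826] turn [0.0013 0.0001 0.0011] rows 2.0 0.0
```

{"fn": "carry_out", "kwargs": {
  "moves": "0 0.0024 0.02 0 0 0;0 0.0024 0.04 0 0 0;0 0.0024 0.06 0 0 0;0 0.0024 0.075 0 0 0;0 0.0024 0.082 0 0 0;0 0.0024 0.082 0 0 0;0 0.0024 0.082 0 0 0"
}}

```text
time_s: 14.72
tcp_pos: [473.0, -169.0, 43.0]
orientation: [2.487, 1.92, 0.0]
contact_force: [-0.2, -0.1, 0.7]
width: 85.5
grasp_force: 0.0
```

{"fn": "carry_out", "kwargs": {
  "moves": "0 0 0 0 0 0;0 0 0 0 0 0;0 0 0 0 0 0;0 0 0 0 0 0;0 0 0 0 0 0;0 0 0 0 0 0;0 0 0 0 0 0;0 0 0 0 0 0",
  "gripper": -1,
  "force": 25
}}

```text
time_s: 15.38
tcp_pos: [472.4, -169.0, 43.5]
orientation: [2.487, 1.918, 0.001]
contact_force: [-0.9, 0.8, 6.1]
width: 33.1
grasp_force: 24.4
```

{"fn": "carry_out", "kwargs": {
  "moves": "0 0 0 0 0 0;0 0 -0.005 0 0 0;0 0 -0.02 0 0 0;0 0 -0.045 0 0 0;0 0 -0.07 0 0 0;0 0 -0.1 0 0 0;0 0 -0.11 0 0 0;0 0 -0.11 0 0 0"
}}

```text
time_s: 16.05
tcp_pos: [473.7, -169.7, 155.6]
orientation: [2.484, 1.916, 0.003]
contact_force: [0.3, -1.2, -1.2]
width: 32.9
grasp_force: 25.0
```

```bash
python3 p.py 620.9 166.7 155 -14.7
```

```text
t 16.05 pos [ 473.7 -169.7  155.6] line -14.7 q1,6 [-0.49  1.34] w 32.9 F [ 0.3 -1.2 -1.2] g 25.0
shift [0.3627 0.0569 0.0005] turn [ 0.005   0.0012 -0.0004] rows 8.8 0.0
```

{"fn": "carry_out", "kwargs": {
  "moves": "0.02 0.003 0 0 0 0;0.055 0.009 0 0 0 0;0.095 0.015 0 0 0 0;0.135 0.021 0 0 0 0;0.175 0.027 0 0 0 0;0.215 0.034 0 0 0 0;0.255 0.04 0 0 0 0;0.29 0.046 0 0 0 0"
}}

```text
time_s: 16.72
tcp_pos: [590.0, 102.5, 151.2]
orientation: [-2.486, -1.918, 0.002]
contact_force: [-0.0, -1.0, -0.7]
width: 33.0
grasp_force: 25.0
```

{"fn": "carry_out", "kwargs": {
  "moves": "0.03 0.005 0 0 0 0;0.055 0.009 0 0 0 0;0.07 0.011 0 0 0 0;0.0727 0.011 0 0 0 0;0.0727 0.011 0 0 0 0;0.0727 0.011 0 0 0 0;0.0727 0.011 0 0 0 0"
}}

```text
time_s: 17.3
tcp_pos: [618.8, 166.4, 152.3]
orientation: [-2.488, -1.917, 0.002]
contact_force: [-0.2, -0.5, -1.0]
width: 33.2
grasp_force: 25.0
```

```bash
python3 p.py 620.9 166.7 51 -14.7
```

```text
t 17.3 pos [618.8 166.4 152.3] line -14.8 q1,6 [0.15 1.98] w 33.2 F [-0.2 -0.5 -1. ] g 25.0
shift [0.0009 0.0021 0.1013] turn [-0.0011  0.0007 -0.0015] rows 2.4 0.0
```

{"fn": "carry_out", "kwargs": {
  "moves": "0.001 0.001 0.02 0 0 0;0.001 0.001 0.045 0 0 0;0.001 0.001 0.068 0 0 0;0.001 0.001 0.083 0 0 0;0.001 0.001 0.094 0 0 0;0.001 0.001 0.099 0 0 0;0.001 0.001 0.101 0 0 0;0.001 0.001 0.101 0 0 0"
}}

```text
time_s: 17.97
tcp_pos: [620.9, 167.8, 52.2]
orientation: [2.488, 1.918, 0.001]
contact_force: [-0.6, 0.3, -0.3]
width: 33.1
grasp_force: 25.0
```

{"fn": "carry_out", "kwargs": {
  "moves": "0 0 0.001 0 0 0;0 0 0.001 0 0 0;0 0 0.002 0 0 0;0 0 0.002 0 0 0;0 0 0.002 0 0 0"
}}

```text
time_s: 18.38
tcp_pos: [620.8, 168.3, 50.1]
orientation: [2.488, 1.918, 0.001]
contact_force: [-0.4, -0.3, 0.5]
width: 33.1
grasp_force: 25.0
```

{"fn": "carry_out", "kwargs": {
  "moves": "0 0 0.001 0 0 0;0 0 0.001 0 0 0;0 0 0.0015 0 0 0;0 0 0.0015 0 0 0"
}}

```text
time_s: 18.72
tcp_pos: [620.6, 168.2, 48.6]
orientation: [-2.488, -1.918, -0.0]
contact_force: [-1.0, -0.2, 3.2]
width: 33.0
grasp_force: 25.4
```

{"fn": "carry_out", "kwargs": {
  "moves": "0 0 0.001 0 0 0;0 0 0.001 0 0 0;0 0 0.001 0 0 0"
}}

```text
time_s: 18.97
tcp_pos: [620.7, 168.3, 48.5]
orientation: [2.488, 1.918, 0.001]
contact_force: [-5.0, -1.3, 11.9]
width: 33.1
grasp_force: 26.2
```

{"fn": "carry_out", "kwargs": {
  "moves": "0 0 0 0 0 0;0 0 0 0 0 0;0 0 0 0 0 0;0 0 0 0 0 0;0 0 -0.015 0 0 0;0 0 -0.045 0 0 0;0 0 -0.08 0 0 0;0 0 -0.08 0 0 0",
  "gripper": 1
}}

```text
time_s: 19.63
tcp_pos: [624.0, 168.8, 133.7]
orientation: [2.484, 1.916, 0.012]
contact_force: [2.4, 0.7, 1.3]
width: 85.2
grasp_force: 0.0
```

```bash
python3 p.py 650 -11.5 125 53.5
```

```text
t 19.63 pos [624.  168.8 133.7] line -14.7 q1,6 [0.15 1.98] w 85.2 F [2.4 0.7 1.3] g 0.0
shift [-0.1678  0.0709  0.0087] turn [ 0.0093  0.0017 -1.1907] rows 4.4 9.5
```

{"fn": "carry_out", "kwargs": {
  "moves": "-0.03 0.013 0 0 0 -0.115;-0.06 0.026 0 0 0 -0.23;-0.09 0.039 0 0 0 -0.345;-0.12 0.052 0 0 0 -0.46;-0.145 0.062 0.005 0 0 -0.575;-0.16 0.068 0.005 0 0 -0.69;-0.1678 0.0709 0.005 0 0 -0.805;-0.1678 0.0709 0.005 0 0 -0.92"
}}

```text
time_s: 20.3
tcp_pos: [646.8, -14.6, 122.0]
orientation: [1.373, 2.825, -0.001]
contact_force: [0.4, 0.4, -0.8]
width: 85.5
grasp_force: 0.0
```

{"fn": "carry_out", "kwargs": {
  "moves": "0 0 0 0 0 -0.11;0 0 0 0 0 -0.22;0 0 0 0 0 -0.27;0 0 0 0 0 -0.27;0 0 0 0 0 -0.27"
}}

```text
time_s: 20.72
tcp_pos: [646.5, -12.1, 122.2]
orientation: [-0.988, -2.982, -0.0]
contact_force: [0.1, 0.3, 0.1]
width: 85.5
grasp_force: 0.0
```

```bash
python3 p.py 650 -11.5 39 53.5; python3 - <<'E'
from h import *
c=shoot('side','s5'); cv2.imwrite('pics/s5c.png',cv2.resize(c['frame'][90:310,120:340],None,fx=2.7,fy=2.7,interpolation=cv2.INTER_CUBIC))
E
```

```text
t 20.72 pos [646.5 -12.1 122.2] line 53.3 q1,6 [-0.13  0.51] w 85.5 F [0.1 0.3 0.1] g 0.0
shift [-0.0024  0.0026  0.0832] turn [-0.     -0.0001 -0.0027] rows 2.0 0.0
```

View pics/s5c.png

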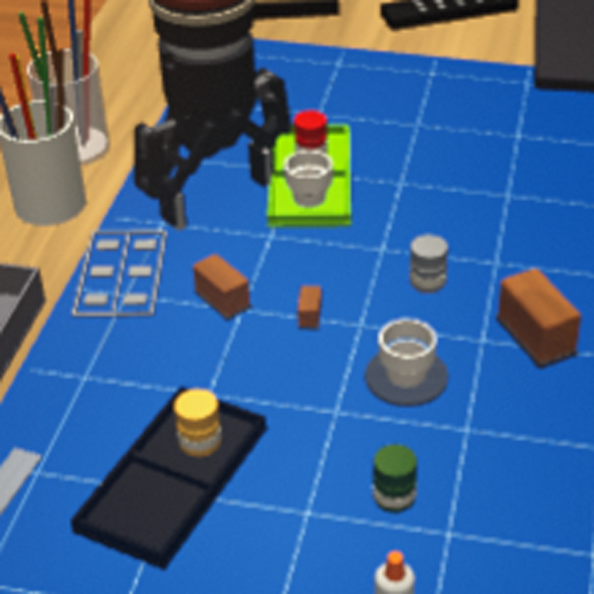

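The crop shows the sand jar upright in the black tray (198,420), the cup and red jar in the green tray (310,170) and (310,135), and the gripper over the block (221,287). I descend on the block.

{"fn": "carry_out", "kwargs": {
  "moves": "-0.0024 0.002 0.02 0 0 0;-0.0024 0.002 0.04 0 0 0;-0.0024 0.002 0.06 0 0 0;-0.0024 0.002 0.075 0 0 0;-0.0024 0.002 0.083 0 0 0;-0.0024 0.002 0.083 0 0 0;-0.0024 0.002 0.083 0 0 0"
}}

```text
time_s: 21.35
tcp_pos: [649.7, -11.9, 39.6]
orientation: [-0.986, -2.983, 0.0]
contact_force: [0.8, -0.8, -0.1]
width: 85.7
grasp_force: 0.0
```

{"fn": "carry_out", "kwargs": {
  "moves": "0 0 0 0 0 0;0 0 0 0 0 0;0 0 0 0 0 0;0 0 0 0 0 0;0 0 0 0 0 0;0 0 0 0 0 0;0 0 0 0 0 0;0 0 0 0 0 0",
  "gripper": -1,
  "force": 25
}}

```text
time_s: 22.02
tcp_pos: [650.0, -12.0, 40.0]
orientation: [0.985, 2.982, 0.0]
contact_force: [-0.7, 0.6, 5.7]
width: 27.4
grasp_force: 25.7
```

{"fn": "carry_out", "kwargs": {
  "moves": "0 0 0 0 0 0;0 0 -0.005 0 0 0;0 0 -0.02 0 0 0;0 0 -0.045 0 0 0;0 0 -0.07 0 0 0;0 0 -0.1 0 0 0;0 0 -0.11 0 0 0;0 0 -0.11 0 0 0"
}}

```text
time_s: 22.68
tcp_pos: [651.4, -12.2, 152.4]
orientation: [0.983, 2.978, 0.001]
contact_force: [-0.1, 0.4, -0.6]
width: 27.3
grasp_force: 25.0
```

```bash
python3 p.py 640.5 241.2 150 -14.7
```

```text
t 22.68 pos [651.4 -12.2 152.4] line 53.5 q1,6 [-0.13  0.51] w 27.3 F [-0.1  0.4 -0.6] g 25.0
shift [0.1596 0.1971 0.0022] turn [0.0047 0.0024 1.1895] rows 6.1 9.5
```

{"fn": "carry_out", "kwargs": {
  "moves": "0.015 0.018 0 0 0 0.115;0.035 0.043 0 0 0 0.23;0.058 0.072 0 0 0 0.345;0.082 0.101 0 0 0 0.46;0.106 0.13 0 0 0 0.575;0.128 0.158 0 0 0 0.69;0.146 0.18 0 0 0 0.805;0.1596 0.197 0 0 0 0.92"
}}

```text
time_s: 23.35
tcp_pos: [637.2, 243.9, 147.2]
orientation: [-2.21, -2.23, 0.003]
contact_force: [-0.7, -0.5, -1.3]
width: 27.7
grasp_force: 24.9
```

{"fn": "carry_out", "kwargs": {
  "moves": "0 0 0 0 0 0.11;0 0 0 0 0 0.22;0 0 0 0 0 0.27;0 0 0 0 0 0.27;0 0 0 0 0 0.27;0 0 0 0 0 0.27"
}}

```text
time_s: 23.85
tcp_pos: [638.3, 241.1, 148.3]
orientation: [-2.486, -1.92, 0.002]
contact_force: [-0.1, -1.0, -0.2]
width: 27.4
grasp_force: 24.9
```

```bash
python3 p.py 640.5 241.2 48 -14.7
```

```text
t 23.85 pos [638.3 241.1 148.3] line -14.6 q1,6 [0.25 2.08] w 27.4 F [-0.1 -1.  -0.2] g 24.9
shift [0.0007 0.0022 0.1003] turn [-0.0012  0.0007  0.0013] rows 2.4 0.0
```

{"fn": "carry_out", "kwargs": {
  "moves": "0 0.001 0.02 0 0 0;0 0.001 0.045 0 0 0;0 0.001 0.068 0 0 0;0 0.001 0.083 0 0 0;0 0.001 0.094 0 0 0;0 0.001 0.099 0 0 0;0 0.001 0.1 0 0 0;0 0.001 0.1 0 0 0"
}}

```text
time_s: 24.52
tcp_pos: [640.1, 241.1, 49.8]
orientation: [2.487, 1.919, 0.001]
contact_force: [-0.0, 0.4, -0.7]
width: 27.1
grasp_force: 25.0
```

{"fn": "carry_out", "kwargs": {
  "moves": "0 0 0.001 0 0 0;0 0 0.001 0 0 0;0 0 0.002 0 0 0;0 0 0.002 0 0 0;0 0 0.002 0 0 0"
}}

```text
time_s: 24.93
tcp_pos: [639.9, 241.1, 47.7]
orientation: [2.488, 1.918, 0.001]
contact_force: [-0.2, -0.6, -0.6]
width: 27.3
grasp_force: 25.0
```

{"fn": "carry_out", "kwargs": {
  "moves": "0 0 0.001 0 0 0;0 0 0.001 0 0 0;0 0 0.001 0 0 0;0 0 0.001 0 0 0"
}}

```text
time_s: 25.27
tcp_pos: [639.7, 241.1, 46.3]
orientation: [-2.488, -1.918, 0.0]
contact_force: [0.7, -0.9, -0.1]
width: 27.4
grasp_force: 25.0
```

{"fn": "carry_out", "kwargs": {
  "moves": "0 0 0.001 0 0 0;0 0 0.001 0 0 0;0 0 0.0015 0 0 0;0 0 0.0015 0 0 0"
}}

```text
time_s: 25.6
tcp_pos: [639.7, 241.1, 45.0]
orientation: [2.488, 1.918, 0.0]
contact_force: [-0.8, -0.1, 1.8]
width: 27.5
grasp_force: 25.2
```

{"fn": "carry_out", "kwargs": {
  "moves": "0 0 0.0005 0 0 0;0 0 0.0005 0 0 0;0 0 0.0005 0 0 0"
}}

```text
time_s: 25.85
tcp_pos: [639.7, 241.1, 45.0]
orientation: [2.488, 1.918, 0.0]
contact_force: [-2.3, -0.8, 5.5]
width: 27.6
grasp_force: 25.8
```

{"fn": "carry_out", "kwargs": {
  "moves": "0 0 0 0 0 0;0 0 0 0 0 0;0 0 0 0 0 0;0 0 0 0 0 0;0 0 -0.015 0 0 0;0 0 -0.045 0 0 0;0 0 -0.08 0 0 0;0 0 -0.11 0 0 0",
  "gripper": 1
}}

```text
time_s: 26.52
tcp_pos: [639.6, 241.1, 155.9]
orientation: [-2.488, -1.918, 0.0]
contact_force: [0.7, 0.2, 0.6]
width: 85.5
grasp_force: 0.0
```

{"fn": "carry_out", "kwargs": {
  "moves": "0.02 -0.02 -0.02 0 0 0;0.04 -0.06 -0.04 0 0 0;0.04 -0.1 -0.06 0 0 0;0.04 -0.14 -0.06 0 0 0;0.04 -0.18 -0.06 0 0 0;0.04 -0.2 -0.06 0 0 0;0.04 -0.2 -0.06 0 0 0;0.04 -0.2 -0.06 0 0 0"
}}

```text
time_s: 27.18
tcp_pos: [455.4, 331.2, 214.9]
orientation: [2.486, 1.921, 0.001]
contact_force: [1.6, -0.2, 0.7]
width: 85.8
grasp_force: 0.0
```

```bash
python3 - <<'E'
from h import *
c=shoot('side','s6');d=shoot('top','t6'); A=cv2.resize(c['frame'][100:330,110:360],(400,368),interpolation=cv2.INTER_CUBIC);B=cv2.resize(d['frame'][100:280,110:440],(400,218),interpolation=cv2.INTER_CUBIC)
cv2.imwrite('pics/s6c.png',np.vstack([A,B]))
E
```

```text
(no output)
```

View pics/s6c.png

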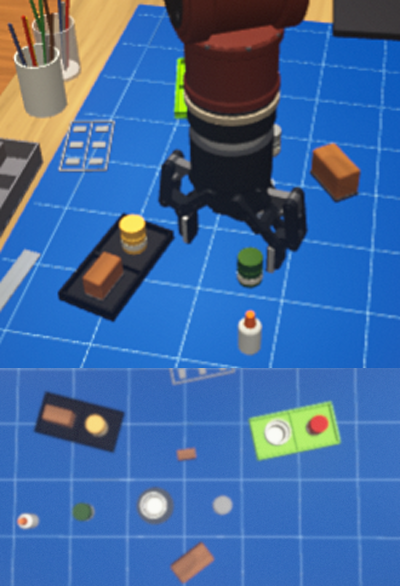

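Both views show all four things upright in their own compartments: block (58,415) and sand jar (95,425) in black, cup (275,432) and red jar (318,425) in green. The olive jar, grey jar and glue bottle have not moved, and the gripper is clear.

```bash
python3 -c "
from cell import job
print(job.hand_in())"
```

```text
the job is handed in; nothing more can be done
None
```

The job is handed in: the final pictures show both kits made up, each item upright in its own compartment, the cup was twisted about 51° while being drawn up, and the olive jar, grey jar and glue bottle were left alone.

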